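# Set the heater flap slide to its half-open notch

## Task

Set the heater flap slide with the broad flat tab to its middle notch: push the tab with your fingertips, away along its track against the spring until the stop pin has dropped in behind the first tooth, but do not run it on to the far notch; then let go so that it springs back onto the pin and stays latched half way, and move clear. Do not pull up either stop pin, leave the other slide (round knob) at rest, and leave the loose parts and tools where they are.

Things in the scene. Friction and masses are not known exactly. Their poses are not given: they have to be found in the camera images.
- tab_unit: Fixed aluminium slide unit with the broad flat tab (plate 38 wide, 8 thick, 34 to 72 mm above the bench, at x = -90 mm when home). Base 240 x 90 x 12 mm; origin under its centre, x = push direction along the track. Rails: tops 30 mm high, from x = -80 mm, 72 mm over their outsides. A bridge over the track at x = +30 mm, 52 mm high, holds the stop pin. Nothing stands on the -x side of the tab.
- tab_face (a point): Centre of the tab's near face (the one to push on), 53 mm above the bench; it moves with the slide. Its x axis is the push direction (same as tab_unit's x).
- tab_slide (a joint): Travel (m) of the broad-tab slide: 0 home, grows when pushed away, end stop 0.070. A spring pulls it home: 3 N at 0, 5 N at 0.030, 7 N at 0.060, plus 1-2 N at a tooth. Pushed to 0.034-0.056 and released, it returns and latches at 0.030 (middle notch). Released below 0.031 it goes home or hangs half caught (pin not down); past 0.060 it stays in the far notch (wrong, cannot be undone).
- tab_pin (a joint): Lift in m of the broad-tab unit's sprung stop pin (steel, dark knob 18 mm wide, its top 71 mm above the bench when down): 0 down, about 0.009 while a tooth passes under it, at most 0.014. It works by itself; leave it alone.
- knob_unit: The second flap-slide unit, same size and build as tab_unit, but with a round mushroom knob (28 mm across, top 72 mm above the bench) instead of the flat tab. Leave it alone. Origin at the centre of its underside, +x along its track.
- knob_top (a point): Top centre of the round knob of the other slide.
- knob_slide (a joint): Travel of the round-knob slide in m: 0 home; it must stay home.
- knob_pin (a joint): Lift in m of the round-knob unit's stop pin: 0 down.
- pump: a loose bystander on the bench: leave it where it is. Small fuel pump standing upright, steel cylinder 38 mm across, 97 mm tall, between the two units; origin under its centre.
- cap: a loose bystander on the bench: leave it where it is. Red plastic plug, 36 mm across, 22 mm tall; origin under its centre.
- tape: a loose bystander on the bench: leave it where it is. Yellow roll of tape lying flat, 100 mm across, 24 mm tall; origin under its centre.
- pliers: a loose bystander on the bench: leave it where it is. Pliers lying flat, about 180 mm long, 50 mm wide, 14 mm tall; origin between the handles on the bench, jaws to +x.
- driver: a loose bystander on the bench: leave it where it is. Screwdriver lying on the bench behind the units; handle to -x.
- carton: a loose bystander on the bench: leave it where it is. Small white open carton 90 x 160 x 50 mm tall; origin under its centre.
- clamp: a loose bystander on the bench: leave it where it is. Steel hose-clamp ring 64 mm across, 14 mm tall, lying flat; origin under its centre.

How it is judged (in metres and radians):
On the way:
1. the broad-tab slide has been pushed past its first tooth (value of joint tab_slide above 0.029 m), for 0.05 s.
At the end, for the whole second after the job is handed in: The broad-tab slide rests latched at its middle notch (joint 0.030 within 3 mm) with the stop pin down (within 3 mm) and nothing pushing it; the round-knob slide is home (within 4 mm), its pin down; every loose bystander is within 30 mm of where it began (value of joint tab_slide between 0.027 and 0.033 m and value of joint each of tab_pin, knob_pin below 0.003 m and velocity of joint tab_slide between -0.01 and 0.01 m/s and value of joint knob_slide below 0.004 m and distance of each of pump, cap, tape, pliers, driver, carton, clamp from where it was at the start of the episode below 0.03 m); the robot touches nothing.
It fails at once if the broad-tab slide was run on to the far notch (value of joint tab_slide above 0.061 m).
It fails at once if a stop pin was pulled up higher than a tooth lifts it (value of joint any of tab_pin, knob_pin above 0.0115 m).
It fails at once if the round-knob slide was pushed (value of joint knob_slide above 0.006 m).
It fails at once if a loose bystander was moved, lifted or knocked over (distance of any of pump, cap, tape, pliers, driver, carton, clamp from where it was at the start of the episode above 0.03 m or angle between pump's own z axis and vertical above 0.4 rad).
It also fails if it takes over 32 s, if anything falls off the work surface, if the arm or the gripper's body presses on something with over 40 N, if the wrist force passes 120 N, or if a joint passes its speed limit or range.

## Robot

A 7-joint arm with a two-finger parallel gripper is mounted at the origin on the work surface. World frame = base frame: x ahead of the robot, y to its left, z up, the work surface at z = 0. Lengths are in m, angles in degrees, forces in N, time in s.
With the tool pointing down it reaches from about 0.425 to 0.875 m from the base axis. Payload 8.4 kg.
Tool frame: the origin (TCP) lies at the very end of the fingers, on their centre line; the grasp point (between the pads) lies 19 mm behind it; x points along the fingers, y is the direction in which the jaws open and shut, and the axes are right-handed (so a half turn about x gives the same grasp; the last joint's range is limited). The gripper opens to 85 mm and grips with 20 to 120 N. Pads are 22 mm wide; open, the fingers measure 114 mm over their backs; the gripper's body (76 mm by 85 mm) begins 54 mm behind the grasp point. The pads swing forward as they close: fully open they stand 13 mm farther back than shut.
Start: joints at [66.394, 19.091, 2.286, 83.961, -0.768, 76.965, -3.352], TCP at [0.2, -0.618, 0.231] pointing down, gripper open.
Joint ranges: [-147.57, 147.57], [-21.85, 119.76], [-74.77, 79.35], [14.55, 137.4], [-85.83, 265.84], [4.83, 119.75], [-152.11, 152.11]. Speed limits (degrees/s): [127.2, 127.2, 159.86, 159.86, 180, 180, 180].

## Interface

Orientations are given as [roll, pitch, yaw] about the fixed x, y, z axes, in that order (R = Rz(yaw) Ry(pitch) Rx(roll)).
In Python, from station import r gives the robot as it stands. Calls block until the motion is done:
- r.goto(position, orientation): joint-space move of the TCP to a pose.
- r.move_straight(position, frame=None, velocity=0.15, contact_N=None): straight line of the TCP; frame=None keeps the orientation; velocity is the mean speed in m/s. With contact_N (N) it stops when the force on the tool has changed by that much, and returns True; else False.
- r.movej(angles): joint-space move.
- r.gripper_to(opening, strength=None): finger opening in m; strength is the grip in N (None keeps the last); returns when the fingers have stopped.
- r.pause(seconds).
- r.ik(position, orientation): joint angles nearest the present ones, or None.
- r.get_state(): the state.
- r.capture(name): name is "side" or "top" or "wrist"; returns a dict with "image" (400x640x3 uint8, red, green, blue), "vfov" (degrees; the focal length in pixels is half the picture's height over the tangent of half this angle, whatever the lens; pixels are square), "cx", "cy" (the principal point, pixels), "world_to_cam" (4x4, takes a point from world to camera coordinates); the wrist camera has in their place "hand_eye" (4x4, takes a point from camera to tool coordinates, whose origin is the TCP and whose axes are the tool frame's). Camera axes: x right, y down, z forward; pixel columns grow to the right and rows downward; lengths in m; the calibration is good to about 2 mm. A picture is of the moment at which its call begins: read the wrist's pose just before it. There is no depth.
A pose or a line that the arm cannot do raises r.PlanningError and nothing moves.
- r.finish_job(): hands the job in, once; it reports no verdict.
The state is a dict: "clock": time; "joint_positions": joint angles; "joint_vel": joint speeds; "joint_torque": joint torques, N m; "tool_pos": TCP position; "orientation": TCP orientation; "contact_force": force on the tool from outside, world axes, zero at the start; "ft_torque": the same for the moment, N m; "grip_width": finger opening in m.
Only numpy, scipy, OpenCV 4.12 (cv2) and the standard library are available. Lean on these libraries where they do the work, as an engineer would, in place of code of your own. Each camera call takes 0.05 s, during which the arm holds its last target. There are 200 camera calls.

## Working session

There is one attempt and no reset: what is moved stays moved. The work goes in short steps, each a Python script; the robot and the scene stay as the last script left them, time stands still between calls to the robot, and variables do not carry over. Pictures are saved under pics/ and viewed, about 8 in all and at most 12, crops included, and the job is handed in when it is done.

```bash
mkdir -p pics; ls; python3 - <<'E'
from station import r
import cv2,pickle,numpy as np
d={}
for n in("top","side"):
    c=r.capture(n);d[n]=c
    cv2.imwrite(f"pics/{n}0.png",c["image"][:,:,::-1]); print(n,c["vfov"],c["cx"],c["cy"],np.round(c["world_to_cam"],3).tolist())
pickle.dump(d,open("d.pkl","wb"));s=r.get_state();print(s)
E
```

```text
pics
top 48.345959391820834 316.1091357969413 204.28938589504313 [[-0.018, -1.0, 0.009, 0.008], [-0.994, 0.017, -0.106, 0.612], [0.105, -0.011, -0.994, 1.17], [0.0, 0.0, 0.0, 1.0]]
side 46.46465077806393 318.1048324999105 198.6849841536967 [[-0.997, -0.073, -0.011, 0.627], [-0.033, 0.58, -0.814, 0.083], [0.066, -0.811, -0.581, 1.351], [0.0, 0.0, 0.0, 1.0]]
{'clock': 0.1, 'joint_positions': array([66.39519584, 19.12764794,  2.28625245, 84.0054118 , -0.76868946,
       76.96475489, -3.35153539]), 'joint_vel': array([ 0.00657793, -0.07594704,  0.0389708 , -0.20900995,  0.08706988,
        0.04068223,  0.0374908 ]), 'joint_torque': array([ 5.50026816e-03, -6.60013103e+01,  1.37136117e+00, -4.06476510e+01,
        1.71936321e-02,  8.94661818e-03,  4.34193805e-05]), 'tool_pos': array([ 0.19985008, -0.61809091,  0.23051626]), 'orientation': array([-86.41393145,  89.9174461 , 111.50471652]), 'contact_force': array([-0.3885036 ,  0.1579118 ,  0.03199756]), 'ft_torque': array([-0.08473153,  0.00733038,  0.00143317]), 'grip_width': 0.08527151109605244}
```

View pics/top0.png

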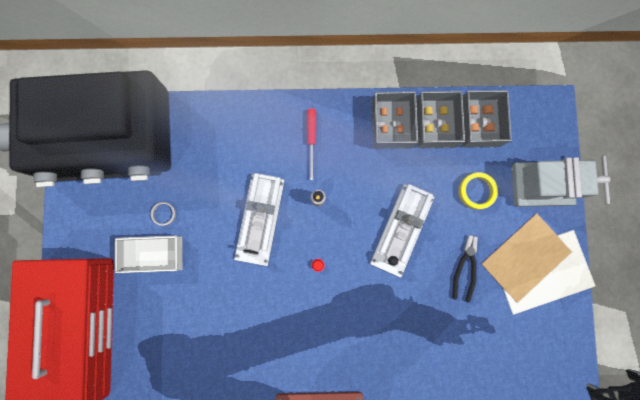

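View pics/side0.png

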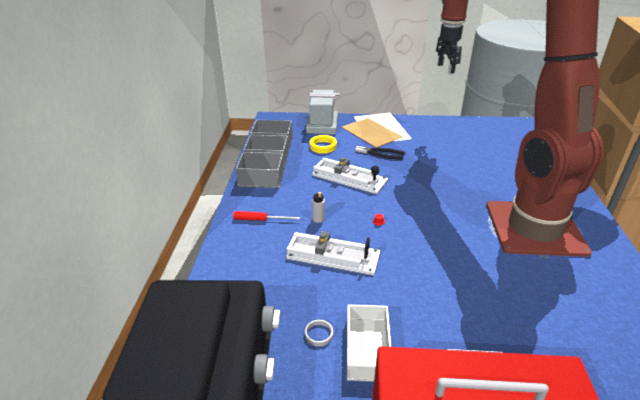

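The tab unit is the left one in the top view, centred near (260,219). The tab is at about (251,251) and points roughly away from the robot. The knob unit is on the right, near (403,230), and the pump is at (318,198). I'll enlarge the tab unit.

```bash
python3 - <<'E'
import cv2,pickle,numpy as np
d=pickle.load(open("d.pkl","rb"))
a=cv2.resize(d["top"]["image"][165:275,225:295,::-1],None,fx=5,fy=5,interpolation=cv2.INTER_CUBIC)
b=cv2.resize(d["side"]["image"][225:280,280:390,::-1],None,fx=4,fy=4,interpolation=cv2.INTER_CUBIC)
o=np.zeros((550,800,3),np.uint8);o[:,:350]=a;o[:220,355:795]=b
cv2.imwrite("pics/crop.png",o)
E
```

```text
(no output)
```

View pics/crop.png

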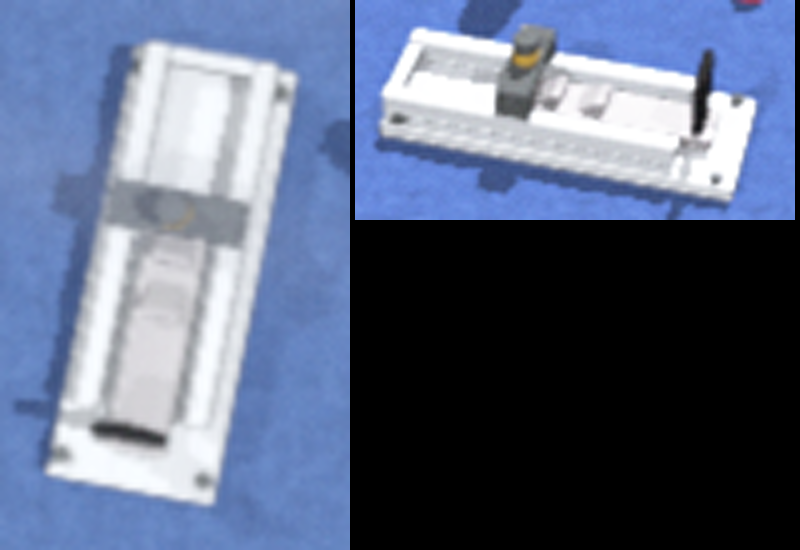

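```bash
cat >h.py <<'E'
import numpy as np
def proj(c,P):
    P=np.atleast_2d(P);w=np.array(c["world_to_cam"]);q=P@w[:3,:3].T+w[:3,3]
    f=200/np.tan(np.radians(c["vfov"]/2))
    return np.c_[c["cx"]+f*q[:,0]/q[:,2],c["cy"]+f*q[:,1]/q[:,2]]
def world(p,L):
    L=np.atleast_2d(L);c,s=np.cos(p[2]),np.sin(p[2])
    return np.c_[p[0]+c*L[:,0]-s*L[:,1],p[1]+s*L[:,0]+c*L[:,1],L[:,2]]
E
python3 - <<'E'
import pickle,numpy as np
from h import *
from scipy.optimize import least_squares
d=pickle.load(open("d.pkl","rb"))
T=lambda x,y:(225+x/5,165+y/5); S=lambda x,y:(280+(x-355)/4,225+y/4)
obs=[("top",(-.12,.045,.012),T(47,472)),("top",(-.12,-.045,.012),T(213,503)),("top",(.12,-.045,.012),T(297,75)),
("top",(-.094,.019,.072),T(92,430)),("top",(-.094,-.019,.072),T(167,443)),
("side",(-.12,.045,.0),S(731,201)),("side",(-.12,-.045,.012),S(756,99)),("side",(.12,.045,.0),S(382,137)),("side",(-.09,0,.072),S(708,50))]
f=lambda p:np.concatenate([proj(d[c],world(p,L))[0]-o for c,L,o in obs])
s=least_squares(f,[.6,.1,0],loss="soft_l1");print(s.x,np.degrees(s.x[2]));print(np.round(f(s.x).reshape(-1,2),1))
print("face",world(s.x,(-.094,0,.053)))
E
```

```text
[ 0.57640494  0.1516415  -0.20003478] -11.461148765900052
[[ 0.5  0.3]
 [ 0.   0.1]
 [-0.1 -0.6]
 [-0.6  0.9]
 [-1.1  1. ]
 [ 0.1 -1. ]
 [-0.1 -1.5]
 [-0.7 -1.4]
 [-1.   2.6]]
face [[0.48427933 0.17031962 0.053     ]]
```

```bash
python3 - <<'E'
from station import r
import cv2,numpy as np
from h import *
p=(.5764,.1516,-.2000)
r.gripper_to(0.0)
O=[0,90,np.degrees(p[2])+180]
A=world(p,(-.150,0,.20))[0]; print(r.ik(A,O),r.ik([*A[:2],.045],O))
r.goto(A,O)
s=r.get_state();print(s["tool_pos"],s["orientation"],s["clock"],s["grip_width"])
r.move_straight([*A[:2],.045],velocity=.1)
s=r.get_state();print(s["tool_pos"],s["contact_force"],s["clock"])
c=r.capture("wrist");a=r.capture("top");b=r.capture("side")
o=np.zeros((600,800,3),np.uint8)
o[:250,:400]=cv2.resize(c["image"],(400,250))
o[250:,:400]=cv2.resize(a["image"][180:280,200:300],(400,350))
o[:400,400:]=cv2.resize(b["image"][200:300,280:380],(400,400),interpolation=cv2.INTER_CUBIC)
cv2.imwrite("pics/pre.png",o[:,:,::-1])
E
```

```text
[  43.05978901    4.04709546  -72.19202633  108.36069214    4.08908949
   70.44582992 -131.92037426] [  31.01490919   21.63525344  -66.55506644  117.98084462   24.2168967
   55.55134451 -149.70785017]
[0.42974944 0.18081323 0.20001176] [-61.94598804  89.99346094 106.53582378] 3.7917 0.00011336333692061985
[0.42980586 0.18148404 0.04548205] [-0.00801107  0.97276228  0.17844538] 5.4917
```

View pics/pre.png

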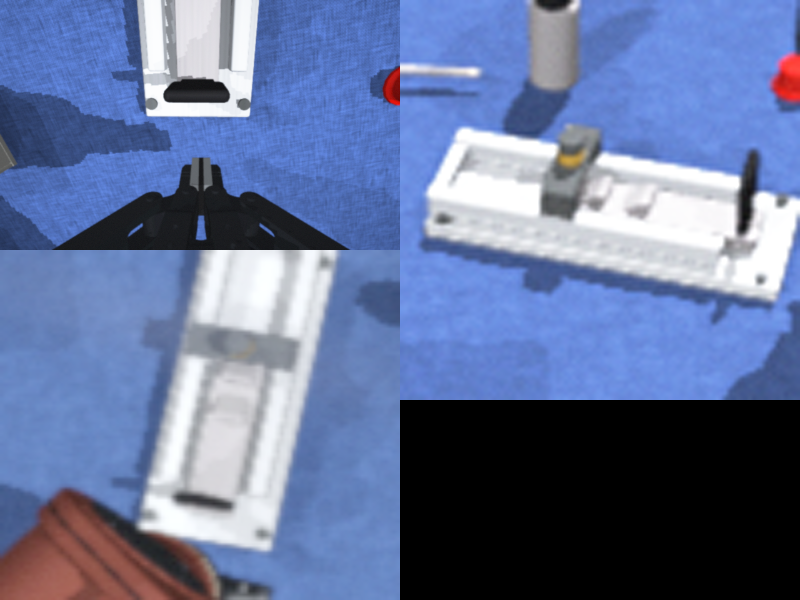

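The wrist view shows the fingertips (200,160) lined up with the tab centre (197,92), and the unit is square to the tool. I'll move forward until I feel contact.

```bash
python3 - <<'E'
from station import r
import numpy as np
from h import *
p=(.5764,.1516,-.2000);u=np.array([np.cos(p[2]),np.sin(p[2]),0])
loc=lambda s:(s["tool_pos"]-np.array([p[0],p[1],0]))@u
B=world(p,(-.085,0,.045))[0]
hit=r.move_straight(B,velocity=.025,contact_N=1.8)
s=r.get_state();print(hit,loc(s),s["tool_pos"],s["contact_force"]@u,s["contact_force"],s["clock"],s["joint_positions"])
E
```

```text
True -0.10373194737395683 [0.47471537 0.17210762 0.04467319] -2.8126868628294646 [-2.8176355   0.25779762  1.74694164] 7.35 [  26.85524885   24.510479    -60.10875598  113.05037897   25.34971985
   56.92869109 -146.85685975]
```

Contact came at a plausible place: −0.104 plus an 11 mm half-finger is close to the expected −0.094. I'll push 43 mm from there.

```bash
python3 - <<'E'
from station import r
import numpy as np,cv2
from h import *
p=(.5764,.1516,-.2000);u=np.array([np.cos(p[2]),np.sin(p[2]),0])
loc=lambda s:(s["tool_pos"]-np.array([p[0],p[1],0]))@u
for t in(.015,.027,.036,.043):
    r.move_straight(world(p,(-.1037+t,0,.045))[0],velocity=.03)
    s=r.get_state();print(t,loc(s)+.1037,s["contact_force"]@u,s["contact_force"],s["clock"])
w=r.capture("wrist");b=r.capture("side")
o=np.zeros((500,800,3),np.uint8)
o[:400,:400]=cv2.resize(w["image"][:320,160:480],(400,400))
o[:400,400:]=cv2.resize(b["image"][200:300,280:380],(400,400),interpolation=cv2.INTER_CUBIC)
cv2.imwrite("pics/push.png",o[:,:,::-1])
E
```

```text
0.015 0.014310035663201617 -5.529495987346348 [-5.55404275  0.43370719 -2.95993282] 8.0083
0.027 0.028002809894263486 0.5598891531626002 [ 0.47020579 -0.49859819  0.39266293] 8.5583
0.036 0.03555728655224137 -5.987882659792862 [-6.00926019  0.49533359  3.95565775] 9.0083
0.043 0.04225988493936812 -7.5732172784308505 [-7.46782075  1.27979369  5.54303991] 9.3917
```

View pics/push.png

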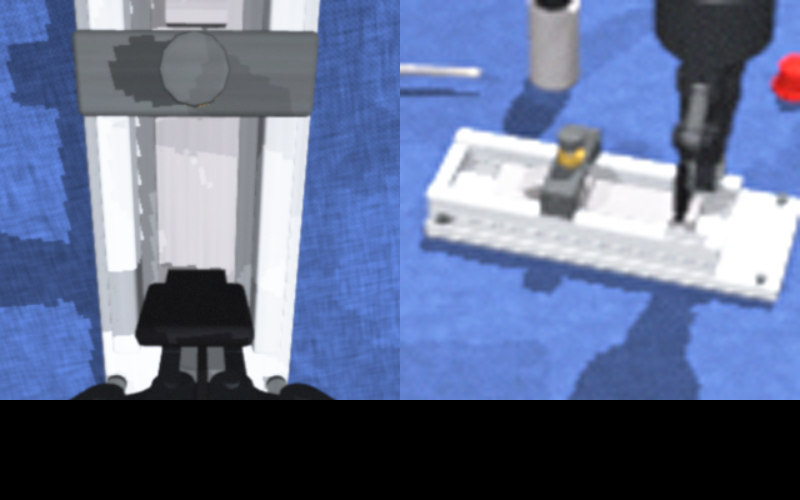

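The fingers hold the tab about 42 mm along. The force dropped to zero near 28 mm, which fits the tooth snapping past the pin, then rose again. Next I back off and check the latch.

```bash
python3 - <<'E'
from station import r
import numpy as np,cv2
from h import *
p=(.5764,.1516,-.2000);u=np.array([np.cos(p[2]),np.sin(p[2]),0])
loc=lambda s:(s["tool_pos"]-np.array([p[0],p[1],0]))@u
for t in(.036,.031,.027,.020,-.045):
    r.move_straight(world(p,(-.1037+t,0,.045))[0],velocity=.03 if t>0 else .08)
    s=r.get_state();print(t,loc(s)+.1037,s["contact_force"]@u,s["clock"])
w=r.capture("wrist");b=r.capture("side")
o=np.zeros((400,800,3),np.uint8)
o[:400,:400]=cv2.resize(w["image"][:320,160:480],(400,400))
o[:400,400:]=cv2.resize(b["image"][200:300,280:380],(400,400),interpolation=cv2.INTER_CUBIC)
for v in(0,.03): print(v,proj(b,world(p,[(-.09+v,0,.072),(-.09+v,0,.034)])))
cv2.imwrite("pics/rel.png",o[:,:,::-1])
E
```

```text
0.036 0.03506602631009173 -5.794503543848156 9.875
0.031 0.030042186611181076 -4.840386961856132 10.1917
0.027 0.02744520718975918 0.5742832907256101 10.475
0.02 0.019953788344501358 0.1919518474985352 10.8583
-0.045 -0.0444570110972828 -1.6222161727874895 11.8167
0 [[367.25634851 240.05807346]
 [366.53709007 251.06128474]]
0.03 [[355.86613983 238.12491322]
 [355.35482826 249.10237613]]
```

View pics/rel.png

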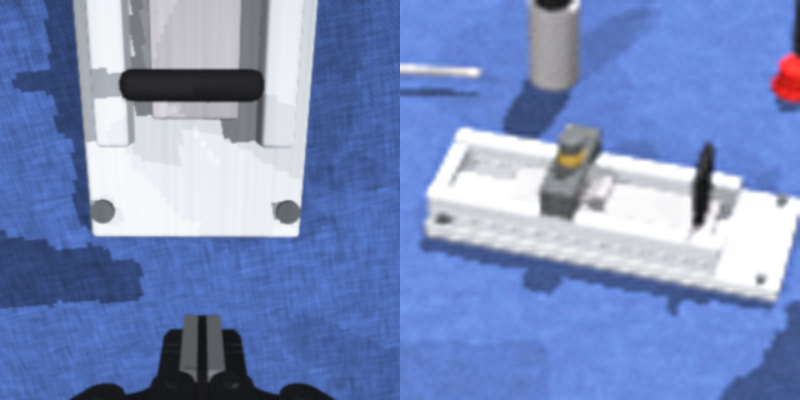

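The tab moved 11.5 px in the side view from home, against 11.4 px predicted for 30 mm. The pin knob is back at its original position (576,130 in the crop). The fingers are well clear.

```bash
python3 - <<'E'
from station import r
r.pause(.5);s=r.get_state();print(s["contact_force"],s["clock"]);r.finish_job()
E
```

```text
[-0.41056213 -0.14200431  0.42617707] 12.4167
the job is handed in; nothing more can be done
```

The broad-tab slide is latched at its middle notch, and I handed the job in at about 12.4 s. With closed fingertips I pushed the tab about 42 mm past first contact, let it spring back, and backed off about 75 mm behind the latched tab.

- **Latch position:** on the way back the spring force ended between 30 and 27.5 mm. In the side view the tab had shifted 11.5 px from home, against 11.4 px predicted for 30 mm.
- **Stop pin:** the pin knob looked fully down, in the same place as before the push. I judged this from the image only, since nothing reads the pin directly.
- **Clear of everything:** the final force on the tool was about 0.6 N, which is noise level.
- **Other slide and loose parts:** the fingers worked only at the tab. I took no final picture of the knob unit or of all the loose parts.
- **Disagreement:** right after the retreat the force briefly read −1.6 N along the push direction, in free space. It was gone after a 0.5 s pause.

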